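Load a test bar into the spring-clamp sample holder with a push stick

ROBOT

A 7-joint arm with a two-finger parallel gripper is mounted at the origin on the work surface; the furniture and walls round the work are solid. World frame = base frame: x ahead of the robot, y to its left, z up, the work surface at z = 0. Lengths are in m, angles in rad, forces in N, time in s.
With the tool pointing down it reaches from about 0.425 to 0.925 m from the base axis. Payload 6.8 kg.
Tool frame: the origin (TCP) lies at the very end of the fingers, on their centre line; the grasp point (between the pads) lies 19 mm behind it; x points along the fingers, y is the direction in which the jaws open and shut, and the axes are right-handed (so a half turn about x gives the same grasp; the last joint's range is limited). The gripper opens to 85 mm and grips with 20 to 120 N. Pads are 22 mm wide; open, the fingers measure 114 mm over their backs; the gripper's body (76 mm by 85 mm) begins 54 mm behind the grasp point. The pads swing forward as they close: fully open they stand 13 mm farther back than shut.
Start: joints at [-1.261, 0.477, 0.022, 1.555, -0.011, 1.109, -0.083], TCP at [0.274, 0.617, 0.231] pointing down, gripper open.
Joint ranges: [-2.96, 2.96], [-0.34, 2.1], [-1.41, 1.46], [0.24, 2.44], [-1.37, 4.51], [0.17, 1.92], [-2.96, 2.96]. Speed limits (rad/s): [2.39, 2.39, 3.14, 3.14, 3.14, 3.14, 3.14].

INTERFACE

Orientations are given as a unit quaternion [w, x, y, z].
In Python, from workcell import * gives the robot as it stands.
- The arm moves only by the tool arm_command, never from a script. Its argument "plan" is text: rows parted by semicolons, each of 4 numbers parted by spaces: the shift along the tool's x, y, z in mm, then the turn about the tool's x in rad. In form: dx dy dz spin; .... A call has 1 to 10 rows; each row is the pose to reach, as a shift and turn from the pose commanded when the call began, along the tool's axes at that moment; what a row does not reach only later rows make up. A row lasts 1/12 s, in which the tool goes at most 41.7 mm and 7.16 degrees, less where a joint would pass 70% of its speed; a pose out of reach is approached as far as the arm can. A call with a gripper value outside its range is refused whole. "jaw" is the finger opening in mm, from 0 to 85.4, set as the call begins (left out, the last holds). The fingers move at their own pace and stop on an object; "squeeze" is the grip in N (left out, the last holds). Time passes only in rows, so rows that repeat a pose let the fingers close. It gives the time, the measured TCP pose, the force and the opening at its end, in the units of the state.
- read_state(): the state, without advancing time (a new reading comes with each control period).
- camera(name): name is "side" or "top"; returns a dict with "color" (480x640x3 uint8, red, green, blue), "intrinsics" (3x3 intrinsics, pixels), "D" ([k1, k2, p1, p2, k3] as OpenCV has them; the pictures are not rectified), "origin" and "attitude" of the camera in the world. Camera axes: x right, y down, z forward; pixel columns grow to the right and rows downward; lengths in m; the calibration is good to about 2 mm. A picture is of the moment at which its call begins. There is no depth.
- hand_in(): hands the job in, once; it reports no verdict.
The state is a dict: "clock": time; "q": joint angles; "joint_velocities": joint speeds; "joint_torque": joint torques, N m; "ee_pos": TCP position; "tool_rot": TCP orientation; "force": force on the tool from outside, world axes, zero at the start; "wrist_torque": the same for the moment, N m; "finger_gap": finger opening in m.
Only numpy, scipy, OpenCV 4.12 (cv2) and the standard library are available. Lean on these libraries where they do the work, as an engineer would, in place of code of your own. Each camera call takes 0.05 s, during which the arm holds its last target. There are 200 camera calls.

TASK

Load the little metal bar for testing: lay it in the flared entry of the sample holder, then with the wooden push stick, never the fingers, feed it down the narrow channel against the spring until the catch has dropped behind it and it stays clamped. Push gently, for beyond the catch the spring soon goes solid, and leave the weights, loupe, ring box and dish alone. Finish by laying the stick flat on the desk, clear of the holder.

Things in the scene. Friction and masses are not known exactly. Their poses are not given: they have to be found in the camera images.
- holder: the sample holder, a low aluminium clamp bed (foot 171 x 60 mm, 52 mm high) fixed on the desk. Origin on the desk under the channel's mouth; x level along the channel, inward (the feed direction), y across, z up. A straight channel runs through it, its floor 20 mm above the desk; the carriage in it, with catch and spring, is locked at a depth that differs each time and is not reported
- entry (a point): middle of the open flared entry, on its floor, 22 mm before the mouth; axes as the holder's. The entry is a flat bed 42 mm long at channel-floor height; two lips only 3 mm high flank it, 17.4 mm apart at the mouth and flaring to 34 mm at the outer end, which is open. The bar is laid here, long side along x; the lips then steer it into the mouth
- mouth (a point): middle of the channel floor, 20 mm above the desk, where the covered channel begins; axes as the holder's. The channel is 17.6 mm wide and 16.5 mm high, straight and level for 117 mm, slotted on top. Fed inward, the bar's front meets the ramp of the catch 16 to 40 mm inside and lifts it (a bump of 2 to 5 N), then slides on with 1 to 3 N of drag
- guard (a point): middle of the top of the bridge over the mouth, 40 mm above the desk. On the cover behind it sits the catch, a small sprung steel pawl. Its catch face lies 34 to 58 mm inside the mouth, wherever the carriage is locked, and its foot 10.5 mm above the channel floor: whatever pushes the bar must stay lower there, or the pawl comes to rest on it and cannot drop behind the bar
- channel_end (a point): middle of the channel floor 110 mm inside the mouth; axes as the holder's. The spring plunger before it meets the bar when the bar's rear is 5 mm short of the catch face: 1 N, rising 0.8 N per mm. 5 to 6 mm in (5 N, 7 to 8 N with drag) the pawl drops behind the bar; 11 mm in (10 N, about 12 with drag) it is solid. As the stick draws back, the spring holds the bar to the catch
- bar_center (a point): centre of the brass-coloured metal bar, a plain rectangular block 32 x 16 x 15 mm (its x, y, z), lying on the desk on its 32 x 16 mm face; either end may go first, long side along the channel
- stick_grip (a point): middle of the handle of the wooden push stick, which lies flat on the desk. Handle 50 x 16 x 22 mm (x, y, z); its underside, 11 mm below this point, is level with that of the blade. The blade, 10 mm wide and 6 mm thick, runs from the handle along +x and ends 145 mm from this point
- stick_tip (a point): middle of the end face of the stick's blade, 145 mm along x from the handle's middle and 8 mm lower
- weight_100: bystander: brass weight 24 x 24 x 27 mm, origin under its middle
- weight_50: bystander: smaller brass weight 19 x 19 x 22 mm, origin under its middle
- loupe: bystander: folding loupe 24 x 38 x 18 mm, origin under its middle
- ring_box: bystander: closed ring box 60 x 52 x 42 mm, origin under its middle
- steel_dish: bystander: small steel dish 86 x 86 x 16 mm, origin under its middle

How it is judged:
On the way, in this order (a step that is already met when the one before it is completed fails the run):
1. the bar lies in the flared entry of the holder, let go (x of bar_center in the frame of mouth between -0.045 and 0 m and y of bar_center in the frame of mouth between -0.008 and 0.008 m and z of bar_center in the frame of mouth between 0.004 and 0.012 m and contact force between the fingers and bar below 0.1 N), for 0.2 s.
2. the bar has been fed home and sits clamped, held back by the catch behind it (x of bar_center in the frame of mouth above 0.045 m and y of bar_center in the frame of mouth between -0.003 and 0.003 m and z of bar_center in the frame of mouth between 0.004 and 0.011 m and contact force between bar and pawl_c1 above 3 N), for 0.2 s.
At the end, for the whole second after the job is handed in: the bar rests on the channel floor, centre more than 45 mm inside the mouth and within 3 mm of the channel's middle line, pressed by the spring against the catch face behind it (over 3 N); the stick lies still, flat on the desk (handle and tip middles under 16 mm high), not touching the holder (all of step 2 and linear speed of each of bar, stick below 0.01 m/s and height (world z) of each of stick_grip, stick_tip below 0.016 m and contact force between stick and holder below 0.05 N).
It fails at once if the stick pushes the bar with more than 25 N (contact force between stick and bar above 25 N).
It fails at once if the fingers push the bar in the covered channel (x of bar_center in the frame of mouth above 0.004 m and y of bar_center in the frame of mouth between -0.012 and 0.012 m and z of bar_center in the frame of mouth between 0 and 0.017 m and contact force between the fingers and bar above 0.5 N).
It fails at once if a weight, the loupe, the ring box or the dish is moved more than 15 mm (distance of any of weight_100, weight_50, loupe, ring_box, steel_dish from where it was at the start of the episode above 0.015 m).
It also fails if it takes over 72 s, if anything falls off the work surface, if the arm or the gripper's body presses on something with over 40 N, if the wrist force passes 120 N, or if a joint passes its speed limit or range.

## Working session

There is one attempt and no reset: what is moved stays moved. The work goes in short steps, Python scripts to look and compute and a tool call to move; the robot and the scene stay as the last step left them, time stands still between calls to the robot, and variables do not carry over. Pictures are saved under pics/ and viewed, about 8 in all and at most 12, crops included, and the job is handed in when it is done.

Besides the shell and the picture viewer there is one more tool, called as name(argument=value, ...), one argument or row to a line, values as JSON. arm_command: Moves the arm, as the interface text tells. Its arguments: {"type":"object","properties":{"plan":{"type":"string"},"jaw":{"type":"number"},"squeeze":{"type":"number"}},"required":["plan"]}

```bash
mkdir -p pics; ls; python3 - <<'E'
from workcell import *
import cv2
for n in("side","top"):
    c=camera(n); cv2.imwrite(f"pics/{n}0.png",c["color"][:,:,::-1]); print(n,c["intrinsics"],c["D"],c["origin"],c["attitude"])
print(read_state())
E
```

```text
pics
side [[474.4619583    0.         319.57709993]
 [  0.         474.4619583  246.01415958]
 [  0.           0.           1.        ]] [-0.04104577  0.          0.          0.          0.        ] [ 0.6622155  -0.36371132  0.73374907] [-0.35158812  0.91987397  0.16130096 -0.06480493]
top [[464.14499643   0.         319.69868458]
 [  0.         464.14499643 243.15094594]
 [  0.           0.           1.        ]] [-0.03374737  0.          0.          0.          0.        ] [0.31737929 0.16321449 0.96661827] [-0.06192604  0.70859115 -0.70059609  0.05682311]
{'clock': 0.1, 'q': array([-1.2610887 ,  0.47770742,  0.02235141,  1.55635237, -0.01151775,
        1.10931889, -0.08309525]), 'joint_velocities': array([ 0.00047671, -0.00173446, -0.00019461, -0.00306524,  0.00204101,
        0.00122614, -0.00118244]), 'joint_torque': array([ 5.60705710e-03, -5.97762930e+01,  1.61413930e+00, -2.81958568e+01,
        1.27704887e-02,  4.90369755e-03,  1.80586648e-05]), 'ee_pos': array([0.27367783, 0.61643778, 0.23042992]), 'tool_rot': array([ 0.69165013,  0.14606188,  0.69181764, -0.14722219]), 'force': array([ 0.00183929,  0.20751314, -0.07819488]), 'wrist_torque': array([ 0.01992601, -0.00636546,  0.02049034]), 'finger_gap': 0.0854707104828116}
```

View pics/top0.png

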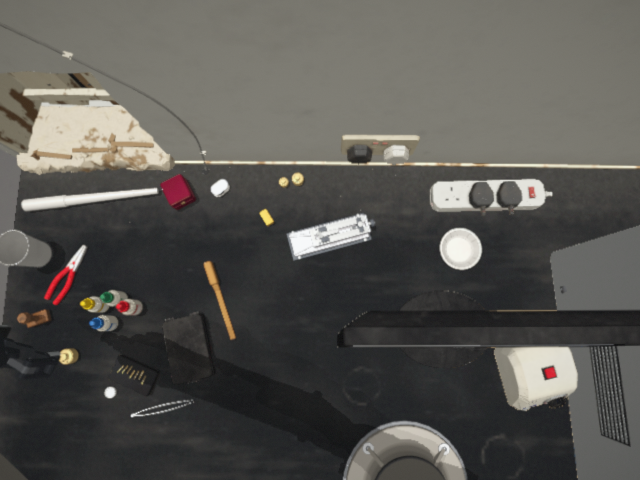

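View pics/side0.png

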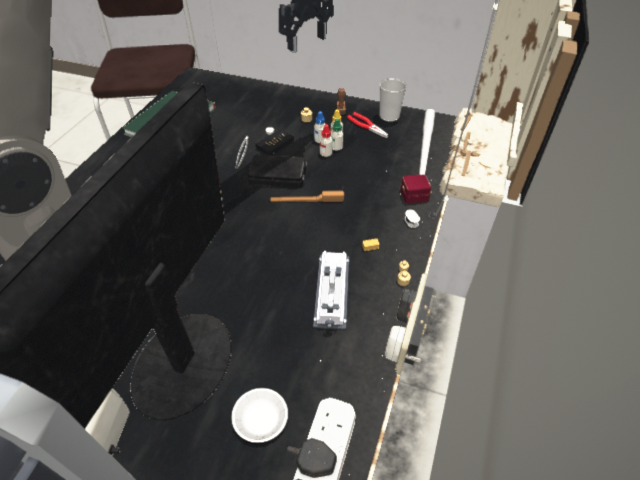

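The top view shows the bar at (266,216), the holder around (330,238), and the stick running from its handle (210,272) to its tip (234,338). The side view shows the bar at (371,244), the holder at (332,290), and the stick from (333,197) to (271,200).

```bash
cat > h.py <<'E'
from workcell import *
import cv2, numpy as np
from scipy.spatial.transform import Rotation as R
def rot(q): return R.from_quat(np.roll(q,-1)).as_matrix()
def ray(c,px):
    u=cv2.undistortPoints(np.array(px,float).reshape(-1,1,2),c["intrinsics"],np.array(c["D"])).reshape(-1,2)
    return np.c_[u,np.ones(len(u))]@rot(c["attitude"]).T
def plane(c,px,z):
    d=ray(c,px);o=np.array(c["origin"]);return o+d*((z-o[2])/d[:,2])[:,None]
def tri(c1,p1,c2,p2):
    d1=ray(c1,[p1])[0];d2=ray(c2,[p2])[0];o1=np.array(c1["origin"]);o2=np.array(c2["origin"])
    s=np.linalg.lstsq(np.c_[d1,-d2],o2-o1,rcond=None)[0];a=o1+s[0]*d1;b=o2+s[1]*d2
    return (a+b)/2,a-b
def proj(c,P):
    A=rot(c["attitude"]).T
    return cv2.projectPoints(np.array(P,float).reshape(-1,3),cv2.Rodrigues(A)[0],-A@np.array(c["origin"]),c["intrinsics"],np.array(c["D"]))[0].reshape(-1,2)
def mask(img,lo,hi,box):
    m=cv2.inRange(cv2.cvtColor(img,cv2.COLOR_RGB2HSV),lo,hi);k=np.zeros_like(m);x0,y0,x1,y1=box;k[y0:y1,x0:x1]=m[y0:y1,x0:x1];return k
def big(m):
    return max(cv2.findContours(m,cv2.RETR_EXTERNAL,cv2.CHAIN_APPROX_NONE)[0],key=cv2.contourArea)
def crop(c,box,s,f):
    x0,y0,x1,y1=box;im=cv2.resize(c["color"][y0:y1,x0:x1,::-1],None,fx=s,fy=s,interpolation=cv2.INTER_CUBIC);cv2.imwrite(f,im);return im
E
python3 - <<'E'
from h import *
T=camera("top");S=camera("side")
a=crop(T,(280,205,385,267),7,"pics/a.png")
b=crop(S,(305,240,365,340),7,"pics/b.png")
b=cv2.rotate(b,cv2.ROTATE_90_COUNTERCLOCKWISE)[:, :735]
import numpy as np
b=cv2.resize(b,(735,420)) if b.shape[1]!=735 else b
o=np.vstack([cv2.resize(a,(700,413)),cv2.resize(b,(700,180*1+0))]) if 0 else np.vstack([cv2.resize(a,(525,310)),cv2.resize(b,(525,290))])
cv2.imwrite("pics/c.png",o)
for n,c,bb,sb in(("top",T,(255,205,280,230),(200,255,245,345)),("side",S,(358,234,384,254),(265,185,350,210))):
    for nm,box in(("bar",bb),("stick",sb)):
        m=mask(c["color"],(8,90,60),(35,255,255),box);k=big(m);M=cv2.moments(k)
        ctr=(M["m10"]/M["m00"],M["m01"]/M["m00"]);print(n,nm,cv2.contourArea(k),ctr,cv2.minAreaRect(k))
        P=plane(c,k.reshape(-1,2),0.013 if nm=="bar" else .006)[:,:2].astype(np.float32)
        print("  plane",plane(c,[ctr],.013 if nm=="bar" else .006)[0],cv2.minAreaRect(P))
        if nm=="stick":
            d=cv2.fitLine(P,cv2.DIST_L2,0,.01,.01).ravel();t=(P-d[2:])@d[:2];print("  line",d,P[t.argmin()],P[t.argmax()])
E
```

```text
top bar 142.5 (266.12514619883035, 217.04444444444442) ((266.1460876464844, 217.03370666503906), (17.38396453857422, 9.5399808883667), 57.9946174621582)
  plane [0.53376979 0.28461767 0.013     ] ((0.533865749835968, 0.284604549407959), (0.03757001459598541, 0.020050061866641045), 32.809974670410156)
top stick 556.5 (218.62264150943398, 296.07217729859235) ((219.4500274658203, 299.8500061035156), (82.21920776367188, 9.803058624267578), 71.56504821777344)
  plane [0.36722135 0.3786837  0.006     ] ((0.3604803681373596, 0.377076655626297), (0.17099235951900482, 0.020353376865386963), 21.025226593017578)
  line [0.92971516 0.3682794  0.3607401  0.37610897] [0.2826462 0.3412774] [0.4399246  0.40868706]
side bar 171.5 (370.2983479105928, 244.16132167152574) ((370.4459533691406, 244.17568969726562), (11.672327995300293, 17.59069061279297), 80.53767395019531)
  plane [0.53295562 0.28217839 0.013     ] ((0.5330274105072021, 0.28231945633888245), (0.038020841777324677, 0.03145654499530792), 32.06974411010742)
side stick 485.5 (314.8939237899073, 197.03089598352213) ((307.0, 195.5), (11.0, 74.0), 90.0)
  plane [0.37356149 0.38513196 0.006     ] ((0.3551257848739624, 0.38426128029823303), (0.1685108244419098, 0.037277814000844955), 19.66415023803711)
  line [0.9050086  0.4253932  0.35951474 0.37831086] [0.28275228 0.33868936] [0.43051895 0.42366347]
```

View pics/c.png

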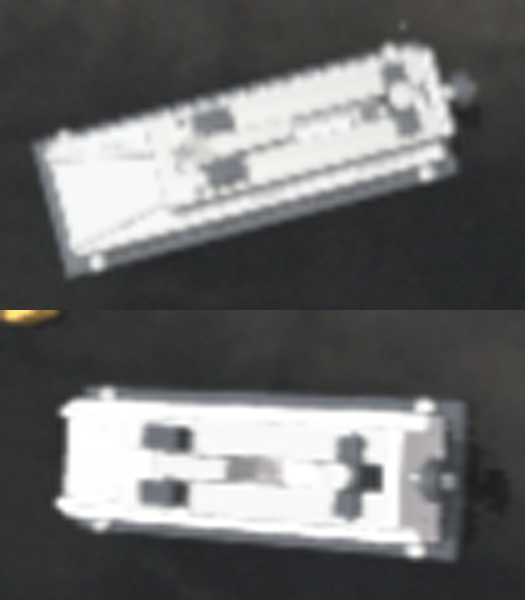

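The crop shows the open flared entry at the left end in the top view (the +y end). The outer edge of its bed runs about (55,165) to (78,248) in the crop, the mouth is at x≈165 and the plunger is at the right end. Next I'll fit the pose.

```bash
python3 - <<'E'
from h import *
T=camera("top");S=camera("side")
for n,c,box in(("top",T,(280,205,385,267)),("side",S,(305,240,365,340))):
    for th in (70,):
        m=mask(c["color"],(0,0,th),(179,70,255),box);k=big(cv2.morphologyEx(m,cv2.MORPH_OPEN,np.ones((3,3))))
        ap=cv2.approxPolyDP(k,2,True).reshape(-1,2);print(n,ap.tolist());print(np.round(plane(c,ap,.004)[:,:2],4).tolist())
        P=plane(c,k.reshape(-1,2),.004)[:,:2].astype(np.float32);print(cv2.minAreaRect(P))
crp=lambda l:np.array(l,float)/5+[280,205]-.4
print("outer bed",plane(T,crp([(55,165),(78,248)]),.02))
print("mouth bed",plane(T,crp([(160,155),(172,205)]),.02), "z40",plane(T,crp([(160,155),(172,205)]),.04))
print("foot",plane(T,crp([(35,145),(70,275),(457,170)]),.004))
E
```

```text
top [[375, 221], [369, 220], [365, 213], [356, 213], [288, 232], [286, 235], [293, 260], [370, 239], [369, 226]]
[[0.5296, 0.0545], [0.5317, 0.0672], [0.5468, 0.0756], [0.5466, 0.0947], [0.5039, 0.2384], [0.4974, 0.2425], [0.4444, 0.2266], [0.4907, 0.0653], [0.5187, 0.0673]]
((0.4991896450519562, 0.1444469392299652), (0.06367522478103638, 0.18977446854114532), 16.03602409362793)
side [[324, 250], [319, 256], [313, 326], [326, 324], [330, 327], [332, 324], [333, 327], [345, 328], [349, 257], [345, 252]]
[[0.4464, 0.2427], [0.4423, 0.224], [0.4891, 0.0645], [0.5097, 0.0764], [0.5185, 0.0729], [0.5198, 0.0801], [0.5236, 0.0747], [0.5445, 0.08], [0.5004, 0.242], [0.4886, 0.252]]
((0.4926663339138031, 0.160236656665802), (0.062135808169841766, 0.18436038494110107), 15.797272682189941)
outer bed [[0.48904112 0.23151873 0.02      ]
 [0.45437113 0.2212538  0.02      ]]
mouth bed [[0.49372437 0.18802122 0.02      ]
 [0.47275522 0.18274872 0.02      ]] z40 [[0.48999858 0.18749711 0.04      ]
 [0.46947246 0.18233601 0.04      ]]
foot [[0.5004388  0.24132102 0.004     ]
 [0.44523779 0.22534866 0.004     ]
 [0.49162417 0.06321171 0.004     ]]
```

```bash
cat >> h.py <<'E'
D=np.array([.2756,-.9613,0]);N=np.array([.9613,.2756,0]);M=np.array([.4843,.1862,.020])
def to(p,ang=None):
    s=read_state();A=rot(s["tool_rot"]);sh=A.T@(np.array(p)-s["ee_pos"])*1000
    yaw=np.degrees(np.arctan2(A[1,1],A[0,1]))
    sp=0 if ang is None else (ang-yaw+90)%180-90
    print("t",round(s["clock"],2),"pos",s["ee_pos"].round(4),"down",A[:,0].round(4),"yawY",yaw.round(1),"q7",s["q"][6].round(2),"| shift",sh.round(1),"spin",np.radians(-sp).round(3),"or",np.radians(-sp+(180 if sp>0 else -180)).round(3),"F",s["force"].round(1),"gap",s["finger_gap"].round(4))
E
python3 - <<'E'
from h import *
to((.5335,.2835,.12),122.8)
T=camera("top");S=camera("side")
print(tri(T,(340,345),S,(212,200)),tri(T,(338,340),S,(206,85)))
for z in(.1,.2,.3,.4,.5):print(z,plane(T,[(340,345)],z)[0],plane(S,[(207,85),(222,215)],z).round(3).tolist())
E
```

```text
Traceback (most recent call last):
  File "h.py", line 28, in to
    print("t",round(s["clock"],2),"pos",s["ee_pos"].round(4),"down",A[:,0].round(4),"yawY",yaw.round(1),"q7",s["q"][6].round(2),"| shift",sh.round(1),"spin",np.radians(-sp).round(3),"or",np.radians(-sp+(180 if sp>0 else -180)).round(3),"F",s["force"].round(1),"gap",s["finger_gap"].round(4))
                                                                                                                                                                                                                                                                          ^^^^^^^^^^^^^^^^^^^^^
AttributeError: 'float' object has no attribute 'round'
```

```bash
sed -i 's/s\["finger_gap"\].round(4)/round(s["finger_gap"],4)/' h.py
python3 - <<'E'
from h import *
to((.5335,.2835,.12),122.8)
T=camera("top");S=camera("side")
print(tri(T,(340,345),S,(212,200)),tri(T,(338,340),S,(206,85)))
for z in(.1,.2,.3,.4,.5):print(z,plane(T,[(340,345)],z)[0].round(3),plane(S,[(207,85),(222,215)],z).round(3).tolist())
E
```

```text
t 0.3 pos [0.2738 0.6168 0.231 ] down [-2.e-04 -6.e-04 -1.e+00] yawY 66.1 q7 -0.08 | shift [ 111.1 -199.2  372.6] spin -0.99 or 2.151 F [-0.1 -0.1  0.7] gap 0.0853
(array([0.28067282, 0.13460505, 0.18495646]), array([-1.27455940e-03, -8.70784315e-04,  9.32538267e-05])) (array([0.30027785, 0.14726613, 0.39621635]), array([-0.00851477, -0.0055971 ,  0.00050301]))
0.1 [0.276 0.131 0.1  ] [[-0.006, 0.601, 0.1], [0.261, 0.181, 0.1]]
0.2 [0.281 0.135 0.2  ] [[0.099, 0.449, 0.2], [0.324, 0.095, 0.2]]
0.3 [0.286 0.138 0.3  ] [[0.205, 0.297, 0.3], [0.388, 0.009, 0.3]]
0.4 [0.29  0.142 0.4  ] [[0.31, 0.144, 0.4], [0.451, -0.077, 0.4]]
0.5 [0.295 0.146 0.5  ] [[0.416, -0.008, 0.5], [0.514, -0.163, 0.5]]
```

arm_command(
  plan="0 -20 37 0.12;0 -40 74 0.24;0 -60 111 0.36;0 -80 148 0.48;0 -100 185 0.6;0 -120 222 0.72;0 -140 259 0.84;0 -160 296 0.96;0 -180 333 1.08;0 -199 372 1.2",
  jaw=60,
  squeeze=60,
)

```text
clock: 1.23
ee_pos: [0.5306, 0.2863, 0.2317]
tool_rot: [0.487, 0.513, 0.487, -0.513]
force: [0.2, 0.3, 0.3]
finger_gap: 0.0598
```

```bash
python3 -c "
from h import *
to((.5335,.2835,.08),-57.2)"
```

```text
t 1.23 pos [0.5306 0.2863 0.2317] down [ 3.e-04  6.e-04 -1.e+00] yawY -3.0 q7 -0.51 | shift [151.7   3.    2.8] spin 0.946 or -2.196 F [0.2 0.3 0.3] gap 0.0598
```

arm_command(
  plan="0 3 3 0.12;20 3 3 0.24;50 3 3 0.36;80 3 3 0.48;100 3 3 0.6;120 3 3 0.72;140 3 3 0.84;151 3 3 0.946;151 3 3 0.946;151 3 3 0.946",
  jaw=45,
)

```text
clock: 2.07
ee_pos: [0.5324, 0.285, 0.08]
tool_rot: [-0.203, -0.677, -0.202, 0.678]
force: [1.2, 0.6, 0.4]
finger_gap: 0.0454
```

```bash
python3 - <<'E'
from h import *
to((.5335,.2835,.005),-57.2)
T=camera("top");S=camera("side")
a=crop(T,(225,175,305,255),5,"pics/x.png");b=crop(S,(330,190,410,270),5,"pics/x.png")
cv2.imwrite("pics/d.png",np.hstack([a,b]))
E
```

```text
t 2.07 pos [0.5324 0.285  0.08  ] down [-7.e-04 -1.e-03 -1.e+00] yawY -56.7 q7 -1.22 | shift [75.   1.8 -0.2] spin 0.009 or -3.133 F [1.2 0.6 0.4] gap 0.0454
```

View pics/d.png

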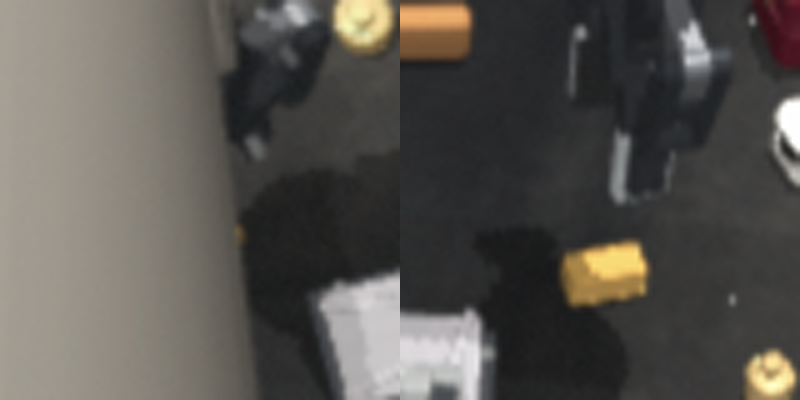

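In the crops the bar lies just below the fingers, at (605,275) in the side crop, with the gripper lined up over it. I'll descend and grip.

arm_command(
  plan="25 2 0 0.009;50 2 0 0.009;65 2 0 0.009;74 2 0 0.009;74 2 0 0.009;74 2 0 0.009",
)

```text
clock: 2.67
ee_pos: [0.5344, 0.2835, 0.0072]
tool_rot: [0.198, 0.679, 0.199, -0.678]
force: [-0.7, -0.3, 0.2]
finger_gap: 0.0451
```

arm_command(
  plan="0 0 0 0;0 0 0 0;0 0 0 0;0 0 0 0;0 0 0 0;0 0 0 0",
  jaw=8,
  squeeze=40,
)

```text
clock: 3.17
ee_pos: [0.5345, 0.284, 0.0078]
tool_rot: [0.198, 0.679, 0.199, -0.678]
force: [-0.8, -0.1, 6.3]
finger_gap: 0.0146
```

arm_command(
  plan="-20 0 0 0;-50 0 0 0;-75 0 0 0;-75 0 0 -0.12;-75 0 0 -0.24;-75 0 0 -0.36;-75 0 0 -0.36",
)

```text
clock: 3.75
ee_pos: [0.534, 0.2834, 0.0822]
tool_rot: [0.318, 0.632, 0.318, -0.631]
force: [-0.2, -0.3, -1.8]
finger_gap: 0.0145
```

```bash
python3 -c "
from h import *
to(M-.024*D+np.array([0,0,.06]),16)"
```

```text
t 3.75 pos [0.534  0.2834 0.0822] down [ 9.0e-04  1.1e-03 -1.0e+00] yawY -36.5 q7 -0.93 | shift [ 2.1 -1.1 93.1] spin -0.917 or 2.225 F [-0.2 -0.3 -1.8] gap 0.0145
```

```bash
python3 - <<'E'
from h import *
S=camera("side");T=camera("top")
s=read_state();print(proj(S,[s["ee_pos"],s["ee_pos"]-[0,0,.0078]]))
a=crop(S,(330,170,430,270),6,"pics/e.png")
m=mask(S["color"],(15,110,60),(35,255,255),(340,190,400,260));k=big(m);print(cv2.boundingRect(k))
E
```

```text
[[373.47556852 220.13086658]
 [373.16249153 222.95922661]]
(365, 215, 8, 13)
```

View pics/e.png

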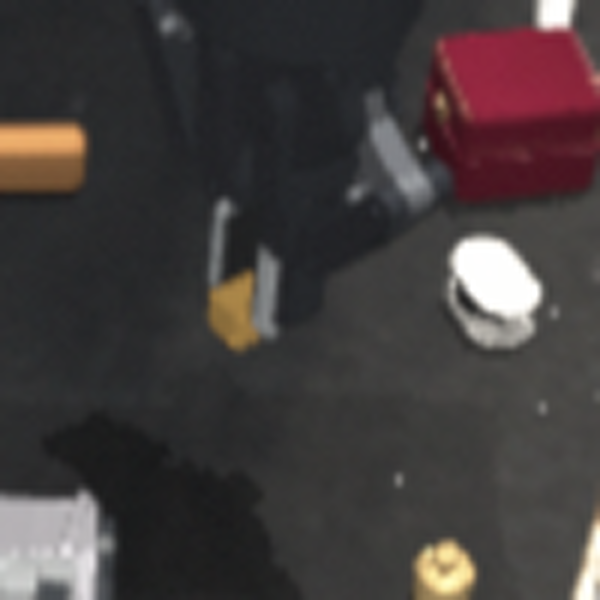

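arm_command(
  plan="0 -1 30 -0.12;0 -1 60 -0.24;0 -1 93 -0.36;0 -1 93 -0.48;0 -1 93 -0.6;0 -1 93 -0.72;0 -1 93 -0.84;0 -1 93 -0.917;0 -1 93 -0.917;0 -1 93 -0.917",
)

```text
clock: 4.68
ee_pos: [0.4773, 0.2093, 0.0813]
tool_rot: [0.563, 0.428, 0.563, -0.428]
force: [-0.6, 0.5, -0.5]
finger_gap: 0.0143
```

```bash
python3 - <<'E'
from h import *
to(M-.028*D+np.array([0,0,.0165]),16)
S=camera("side");T=camera("top")
a=crop(T,(275,195,375,265),6,"pics/f.png")
b=crop(S,(300,220,380,290),6,"pics/f.png")
b=cv2.resize(b,None,fx=.7,fy=.7)
a=cv2.resize(a,None,fx=.7,fy=.7)
cv2.imwrite("pics/f.png",np.hstack([a,b]))
E
```

```text
t 4.68 pos [0.4773 0.2093 0.0813] down [-2.e-04  0.e+00 -1.e+00] yawY 15.5 q7 -0.13 | shift [44.8  0.4 -3.9] spin -0.009 or 3.132 F [-0.6  0.5 -0.5] gap 0.0143
```

View pics/f.png

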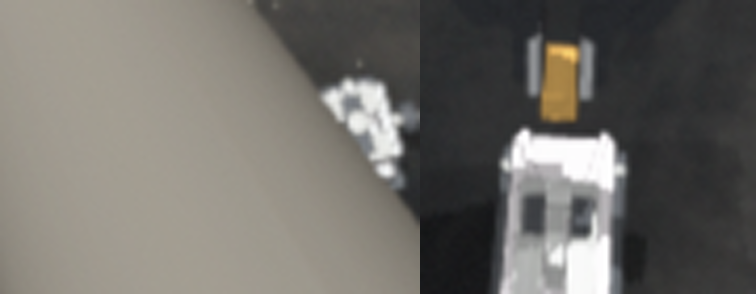

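The side crop shows the bar held along the channel and centred over the entry (bar column ~561, lips 515 to 605). Its bottom sits below the fingertips. I'll lower it onto the bed.

arm_command(
  plan="20 0 -4 -0.009;35 0 -4 -0.009;42 0 -4 -0.009;47 0 -4 -0.009;50 0 -4 -0.009;52 0 -4 -0.009;52 0 -4 -0.009;52 0 -4 -0.009",
)

```text
clock: 5.45
ee_pos: [0.4765, 0.2134, 0.0297]
tool_rot: [0.566, 0.425, 0.566, -0.424]
force: [0.3, 0.7, -0.9]
finger_gap: 0.0143
```

```bash
python3 -c "
from h import *
to(M-.028*D+np.array([0,0,.0078]),16)"
```

```text
t 5.45 pos [0.4765 0.2134 0.0297] down [ 6.e-04  3.e-04 -1.e+00] yawY 16.2 q7 -0.1 | shift [1.9 0.  0.3] spin 0.004 or -3.137 F [ 0.3  0.7 -0.9] gap 0.0143
```

arm_command(
  plan="1 0 0 0;2 0 0 0;2.5 0 0 0;2.5 0 0 0;2.5 0 0 0",
)

```text
clock: 5.87
ee_pos: [0.4765, 0.2135, 0.0277]
tool_rot: [0.566, 0.425, 0.566, -0.424]
force: [-1.7, -0.7, 7.6]
finger_gap: 0.0144
```

arm_command(
  plan="0 0 0 0;0 0 0 0;0 0 0 0;0 0 0 0",
  jaw=30,
)

```text
clock: 6.2
ee_pos: [0.4761, 0.2133, 0.0268]
tool_rot: [0.566, 0.424, 0.566, -0.424]
force: [-0.8, 0.4, -0.2]
finger_gap: 0.0303
```

arm_command(
  plan="-20 0 0 0;-50 0 0 0;-90 0 0 0;-110 0 -30 0;-110 0 -70 0;-110 0 -110 0;-110 0 -150 0;-110 0 -190 0;-110 0 -190 0",
)

```text
clock: 6.95
ee_pos: [0.4182, 0.4055, 0.1369]
tool_rot: [0.567, 0.422, 0.57, -0.42]
force: [-0.4, 1.3, -0.1]
finger_gap: 0.0304
```

```bash
python3 - <<'E'
from h import *
to((.417,.394,.09),-68.4)
S=camera("side");T=camera("top")
m=mask(S["color"],(12,110,60),(38,255,255),(310,230,365,300));k=big(m);M_=cv2.moments(k);c=(M_["m10"]/M_["m00"],M_["m01"]/M_["m00"])
p=plane(S,[c],.033)[0]-M;print("side",cv2.contourArea(k),c,p@D,p@N)
a=crop(T,(190,195,380,345),3,"pics/g.png")
b=crop(S,(300,220,380,300),5,"pics/x.png")
b=np.vstack([b,np.zeros((50,400,3),np.uint8)]);cv2.imwrite("pics/g.png",np.hstack([cv2.resize(a,(400,316)),b[:316]]))
E
```

```text
t 6.95 pos [0.4182 0.4055 0.1369] down [-0.0012  0.0056 -1.    ] yawY 16.9 q7 -0.49 | shift [46.8 -4.5 10.9] spin 1.489 or -1.652 F [-0.4  1.3 -0.1] gap 0.0304
side 84.5 (333.08284023668637, 253.93491124260356) -0.030106157778243978 -0.0008656101007981615
```

View pics/g.png

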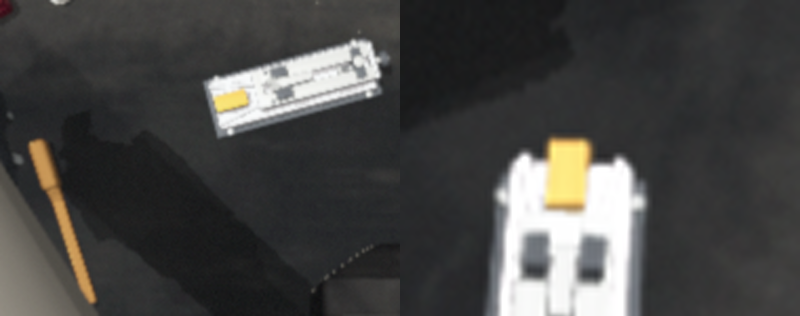

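The bar lies in the entry, near (231,100) in the left crop, and is straight. The stick is fully visible, from (40,145) to (92,300). I'll refine the stick axis next.

```bash
python3 - <<'E'
from h import *
for n,box in(("top",(195,250,245,345)),("side",(262,183,352,212))):
    c=camera(n);m=mask(c["color"],(5,90,60),(35,255,255),box);ys,xs=np.nonzero(m)
    P=plane(c,np.c_[xs,ys],.006)[:,:2];u=np.array([.929,.370]);u/=np.linalg.norm(u);t=P@u
    t0=t.min();print(n,len(t),"len",np.ptp(t))
    B=P[(t-t0>.01)&(t-t0<.105)];tb=B@u
    H=plane(c,np.c_[xs,ys],.018)[:,:2][(t-t0>.125)];
    # blade axis from binned means
    bins=[B[(tb-t0>a)&(tb-t0<=a+.012)].mean(0) for a in np.arange(.01,.1,.012)]
    d=cv2.fitLine(np.float32(bins),cv2.DIST_L2,0,.01,.01).ravel();d=d*np.sign(d[0]) if d[0]<0 else d
    print(" blade ang",np.degrees(np.arctan2(d[1],d[0])),"bins",bins[0].round(4),bins[-1].round(4)," handle mean",H.mean(0).round(4),"tip",(P[t.argmin()]).round(4))
E
```

```text
top 586 len 0.1672791357731972
 blade ang 21.875303 bins [0.3008 0.35  ] [0.3776 0.3818]  handle mean [0.4186 0.3971] tip [0.2867 0.3414]
side 563 len 0.16890846371628987
 blade ang 21.047556 bins [0.295  0.3501] [0.3734 0.3798]  handle mean [0.4173 0.3925] tip [0.2787 0.3479]
```

arm_command(
  plan="5 -3.4 9 0.12;10 -3.4 9 0.24;15 -3.4 9 0.36;20 -3.4 9 0.48;25 -3.4 9 0.6;30 -3.4 9 0.72;35 -3.4 9 0.84;40 -3.4 9 0.96;47 -3.4 9 1.08;47 -3.4 9 1.2",
  jaw=40,
)

```text
clock: 7.98
ee_pos: [0.4226, 0.3836, 0.0889]
tool_rot: [-0.225, -0.67, -0.224, 0.671]
force: [-0.5, 1.0, 0.8]
finger_gap: 0.0399
```

arm_command(
  plan="0 0 0 0.12;0 0 0 0.24;0 0 0 0.289;0 0 0 0.289;0 0 0 0.289",
)

```text
clock: 8.4
ee_pos: [0.4228, 0.3847, 0.0899]
tool_rot: [0.129, 0.695, 0.128, -0.695]
force: [-0.5, 1.5, -0.3]
finger_gap: 0.04
```

```bash
python3 -c "
from h import *
to((.4175,.396,.008),-68.4)"
```

```text
t 8.4 pos [0.4228 0.3847 0.0899] down [ 2.e-04 -5.e-04 -1.e+00] yawY -69.1 q7 -1.7 | shift [ 81.9 -12.5   0.9] spin -0.012 or 3.13 F [-0.5  1.5 -0.3] gap 0.04
```

arm_command(
  plan="0 -12.5 1 -0.012;20 -12.5 1 -0.012;50 -12.5 1 -0.012;70 -12.5 1 -0.012;81 -12.5 1 -0.012;81 -12.5 1 -0.012;81 -12.5 1 -0.012",
)

```text
clock: 8.98
ee_pos: [0.4168, 0.3975, 0.0089]
tool_rot: [-0.133, -0.694, -0.133, 0.695]
force: [1.3, 0.9, 1.0]
finger_gap: 0.0398
```

arm_command(
  plan="0 0 0 0;0 0 0 0;0 0 0 0;0 0 0 0;0 0 0 0;0 0 0 0",
  jaw=8,
  squeeze=90,
)

```text
clock: 9.48
ee_pos: [0.4176, 0.3982, 0.0105]
tool_rot: [0.132, 0.695, 0.133, -0.694]
force: [-0.4, -1.0, 6.5]
finger_gap: 0.0133
```

arm_command(
  plan="-20 0 0 0;-50 0 0 0;-70 0 0 0;-70 0 0 0;-70 0 0 0",
)

```text
clock: 9.9
ee_pos: [0.4175, 0.3985, 0.0806]
tool_rot: [0.132, 0.695, 0.134, -0.694]
force: [-0.5, -0.0, -0.8]
finger_gap: 0.0132
```

```bash
python3 - <<'E'
from h import *
to(M-.215*D+np.array([0,0,.06]),16)
S=camera("side")
m=mask(S["color"],(5,90,60),(35,255,255),(240,150,352,215));k=big(m);r=k.reshape(-1,2);print(r[r[:,0].argmin()],cv2.boundingRect(k))
crop(S,(240,130,360,220),6,"pics/i.png")
E
```

```text
t 9.9 pos [0.4175 0.3985 0.0806] down [ 0.0021  0.0033 -1.    ] yawY -68.3 q7 -1.7 | shift [ 0.6  8.  -5. ] spin -1.472 or 1.67 F [-0.5 -0.  -0.8] gap 0.0132
[267 176] (267, 166, 79, 13)
```

View pics/i.png

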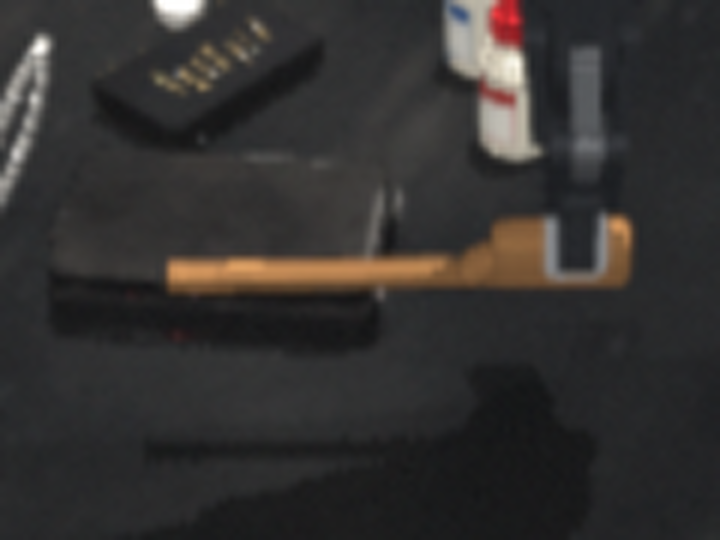

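The side crop shows the stick held nearly level. The tip is at (165,275) and the pads are at 576 on a handle running 493 to 630, so the grip is about 5 mm toward the rear. I'll turn it to the channel axis.

arm_command(
  plan="0 1 0 -0.12;0 2 -1 -0.24;0 3 -1 -0.36;0 4 -2 -0.48;0 5 -2 -0.6;0 6 -3 -0.72;0 7 -4 -0.84;0 8 -5 -0.96;0 8 -5 -1.08;0 8 -5 -1.2",
)

```text
clock: 10.78
ee_pos: [0.4237, 0.3912, 0.0776]
tool_rot: [0.503, 0.496, 0.503, -0.498]
force: [0.0, -0.3, -1.0]
finger_gap: 0.0131
```

arm_command(
  plan="0 0 0 -0.12;0 0 0 -0.24;0 0 0 -0.272;0 0 0 -0.272;0 0 0 -0.272;0 0 0 -0.272",
)

```text
clock: 11.28
ee_pos: [0.424, 0.3916, 0.0782]
tool_rot: [0.564, 0.426, 0.564, -0.426]
force: [-0.8, -0.9, -0.2]
finger_gap: 0.0135
```

```bash
cat > st.py <<'E'
from h import *
def stick():
    out={}
    for n in("top","side"):
        c=camera(n);s=read_state();e=s["ee_pos"];A=rot(s["tool_rot"]);u=A[:,2]*np.sign(A[:,2]@D)
        q=proj(c,[e,e+.165*u]);x0,y0=np.maximum(q.min(0)-14,0).astype(int);x1,y1=(q.max(0)+14).astype(int)
        m=mask(c["color"],(5,90,50),(17 if 0 else 35,255,255),(x0,y0,x1,y1));ys,xs=np.nonzero(m)
        if len(xs)<30: print(n,"none");continue
        for z in(e[2]-.0105+.006,):
            P=plane(c,np.c_[xs,ys],z)-M;X=P@D;Y=P@N
            be=np.arange(X.min(),X.max(),.01);print(n,"x range",X.min().round(4),X.max().round(4),[(round(float(b+.005),3),round(float(Y[(X>=b)&(X<b+.01)].mean()),4)) for b in be if ((X>=b)&(X<b+.01)).any()])
E
python3 - <<'E'
from st import *
to(M-.215*D+np.array([0,0,.06]),16)
stick()
e=read_state()["ee_pos"]-M;print("tcp in holder",e@D,e@N)
E
```

```text
t 11.28 pos [0.424  0.3916 0.0782] down [-8.e-04 -7.e-04 -1.e+00] yawY 15.9 q7 -0.49 | shift [-1.8  1.3 -1. ] spin -0.002 or 3.14 F [-0.8 -0.9 -0.2] gap 0.0135
top x range -0.2108 -0.0242 [(-0.206, 0.0022), (-0.196, -0.0), (-0.186, 0.0002), (-0.176, -0.0011), (-0.166, -0.0017), (-0.156, -0.0017), (-0.146, -0.002), (-0.136, -0.0021), (-0.126, -0.0021), (-0.116, -0.0021), (-0.106, -0.0022), (-0.096, -0.0025), (-0.086, -0.0024), (-0.076, -0.0023), (-0.066, -0.003), (-0.046, -0.0086), (-0.036, -0.0071), (-0.026, -0.0065)]
side x range -0.2546 -0.0665 [(-0.25, -0.0028), (-0.24, -0.0029), (-0.23, -0.0035), (-0.22, -0.0028), (-0.21, -0.003), (-0.2, -0.0029), (-0.19, -0.0025), (-0.18, -0.0028), (-0.17, -0.0034), (-0.16, -0.0031), (-0.15, -0.0037), (-0.14, -0.0028), (-0.13, -0.0041), (-0.12, -0.0036), (-0.11, -0.0037), (-0.1, -0.0032), (-0.09, -0.004), (-0.08, -0.0038), (-0.07, -0.0041)]
tcp in holder -0.21414397864298176 -0.0011870763495871943
```

arm_command(
  plan="10 2 0 -0.009;20 2 0 -0.009;30 2 0 -0.009;40 2 0 -0.009;44 2 0 -0.009;44 2 0 -0.009;44 2 0 -0.009",
)

```text
clock: 11.97
ee_pos: [0.4261, 0.3922, 0.0343]
tool_rot: [0.567, 0.423, 0.567, -0.423]
force: [-0.3, -0.6, -0.5]
finger_gap: 0.0136
```

```bash
python3 - <<'E'
from st import *
to(M-.215*D+np.array([0,0,.014]),16)
stick()
e=read_state()["ee_pos"]-M;print("tcp in holder",e@D,e@N)
T=camera("top");S=camera("side")
a=crop(T,(240,205,340,285),8,"pics/j.png")
b=crop(S,(305,210,355,290),8,"pics/x.png")
cv2.imwrite("pics/j.png",np.hstack([cv2.resize(a,(480,384)),cv2.resize(b,(240,384))]))
E
```

```text
t 11.97 pos [0.4261 0.3922 0.0343] down [-5.e-04 -6.e-04 -1.e+00] yawY 16.5 q7 -0.47 | shift [ 0.3 -0.9 -1. ] spin 0.009 or -3.133 F [-0.3 -0.6 -0.5] gap 0.0136
top x range -0.209 -0.0222 [(-0.204, 0.0038), (-0.194, 0.0025), (-0.184, 0.002), (-0.174, 0.0014), (-0.164, 0.0009), (-0.154, 0.0007), (-0.144, 0.0008), (-0.134, 0.001), (-0.124, 0.001), (-0.114, 0.0009), (-0.104, 0.0009), (-0.094, 0.0007), (-0.084, 0.001), (-0.074, 0.0006), (-0.064, 0.0008), (-0.044, 0.0009), (-0.034, 0.0003), (-0.024, 0.0015)]
side x range -0.2522 -0.0186 [(-0.247, -0.0008), (-0.237, -0.0015), (-0.227, -0.001), (-0.217, -0.0006), (-0.207, -0.0005), (-0.197, -0.0001), (-0.187, -0.0001), (-0.177, 0.0), (-0.167, -0.0006), (-0.157, -0.0), (-0.147, 0.0004), (-0.137, 0.0003), (-0.127, -0.0009), (-0.117, -0.0003), (-0.107, -0.0003), (-0.097, -0.0003), (-0.087, 0.0001), (-0.077, 0.0004), (-0.067, -0.001), (-0.047, -0.0008), (-0.037, -0.0006), (-0.027, -0.0013), (-0.017, -0.001)]
tcp in holder -0.21434161026763635 0.001383209521451699
```

View pics/j.png

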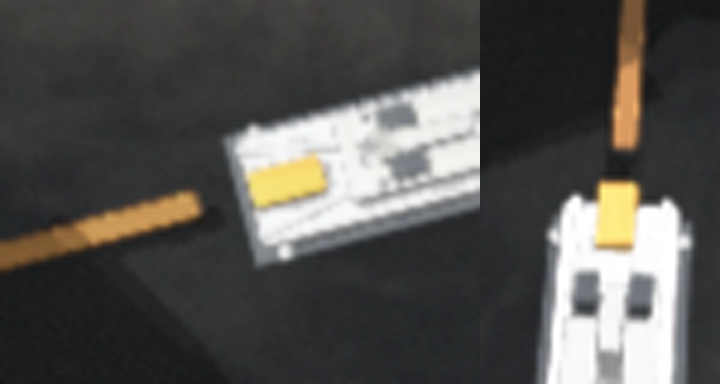

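The stick and bar are collinear in both views, with about 18 mm between the tip and the bar's rear. I'll lower about 2 mm and start feeding.

arm_command(
  plan="1 -0.5 0 0;1.8 -0.5 4 0;1.8 -0.5 8 0;1.8 -0.5 12 0;1.8 -0.5 16 0;1.8 -0.5 20 0;1.8 -0.5 24 0;1.8 -0.5 28 0;1.8 -0.5 30 0;1.8 -0.5 30 0",
)

```text
clock: 13.0
ee_pos: [0.4346, 0.3628, 0.033]
tool_rot: [0.566, 0.423, 0.566, -0.423]
force: [0.1, -0.0, -0.7]
finger_gap: 0.0133
```

```bash
cat > f.py <<'E'
from st import *
s=read_state();e=s["ee_pos"]-M;print("t",s["clock"],"tcp in holder",(e@D).round(4),(e@N).round(4),e[2].round(4),"F along,y,z",(s["force"]@D).round(2),(s["force"]@N).round(2),s["force"][2].round(2),"yaw",np.degrees(np.arctan2(*rot(s["tool_rot"])[[1,0],1])).round(2),s["finger_gap"])
E
python3 f.py; python3 -c "
from st import *
stick()"
```

```text
t 13.0 tcp in holder -0.1834 0.0009 0.013 F along,y,z 0.07 0.07 -0.65 yaw 16.45 0.013278988894606587
top x range -0.1734 -0.003 [(-0.168, 0.0026), (-0.158, 0.0026), (-0.148, 0.002), (-0.138, 0.0013), (-0.128, 0.0012), (-0.118, 0.001), (-0.108, 0.0006), (-0.098, 0.0012), (-0.088, 0.0012), (-0.078, 0.0011), (-0.068, 0.001), (-0.058, 0.0009), (-0.048, 0.0007), (-0.038, 0.0012), (-0.028, 0.0009), (-0.018, 0.0011), (-0.008, 0.0016), (0.002, 0.0027)]
side x range -0.2205 -0.0155 [(-0.216, -0.0002), (-0.206, -0.0002), (-0.196, -0.0012), (-0.186, -0.001), (-0.176, -0.0008), (-0.166, -0.0003), (-0.156, -0.0002), (-0.146, -0.0), (-0.136, -0.001), (-0.126, -0.0006), (-0.116, -0.0001), (-0.106, -0.0), (-0.096, -0.0007), (-0.086, -0.0007), (-0.076, -0.001), (-0.066, -0.0002), (-0.056, -0.0008), (-0.046, -0.0005), (-0.036, -0.0007), (-0.026, -0.0007), (-0.016, -0.0003)]
```

arm_command(
  plan="0.5 0 3 0;0.5 0 6 0;0.5 0 9 0;0.5 0 12 0;0.5 0 15 0;0.5 0 18 0;0.5 0 20 0;0.5 0 20 0",
)

```text
clock: 13.77
ee_pos: [0.4403, 0.3435, 0.0325]
tool_rot: [0.566, 0.423, 0.566, -0.423]
force: [-0.7, 0.8, 0.2]
finger_gap: 0.0134
```

```bash
python3 f.py
```

```text
t 13.7667 tcp in holder -0.1634 0.001 0.0125 F along,y,z -0.96 -0.41 0.25 yaw 16.45 0.013385415013831625
```

arm_command(
  plan="0 0 2 0;0 0 4 0;0 0 6 0;0 0 8 0;0 0 10 0;0 0 10 0",
)

```text
clock: 14.27
ee_pos: [0.443, 0.334, 0.0324]
tool_rot: [0.567, 0.423, 0.566, -0.423]
force: [-0.7, -0.2, -0.5]
finger_gap: 0.0136
```

```bash
python3 f.py
```

```text
t 14.2667 tcp in holder -0.1534 0.001 0.0124 F along,y,z -0.04 -0.76 -0.46 yaw 16.46 0.013565970417838307
```

arm_command(
  plan="0 0 2 0;0 0 4 0;0 0 6 0;0 0 8 0;0 0 10 0;0 0 10 0",
)

```text
clock: 14.77
ee_pos: [0.4459, 0.3245, 0.0325]
tool_rot: [0.567, 0.423, 0.566, -0.423]
force: [-0.3, -0.4, -0.5]
finger_gap: 0.0134
```

```bash
python3 f.py
```

```text
t 14.7667 tcp in holder -0.1435 0.0012 0.0125 F along,y,z 0.36 -0.39 -0.5 yaw 16.47 0.0134359078382736
```

arm_command(
  plan="0 0 2 0;0 0 4 0;0 0 6 0;0 0 8 0",
)

```text
clock: 15.1
ee_pos: [0.4479, 0.3181, 0.0326]
tool_rot: [0.567, 0.423, 0.567, -0.423]
force: [-0.9, 3.8, -0.2]
finger_gap: 0.0132
```

```bash
python3 f.py
```

```text
t 15.1 tcp in holder -0.1368 0.0014 0.0126 F along,y,z -3.85 0.2 -0.2 yaw 16.54 0.013228653856718437
```

arm_command(
  plan="0 0 2 0;0 0 4 0;0 0 6 0;0 0 8 0",
)

```text
clock: 15.43
ee_pos: [0.4503, 0.3096, 0.0325]
tool_rot: [0.567, 0.423, 0.567, -0.423]
force: [-0.5, 3.0, -0.1]
finger_gap: 0.0134
```

```bash
python3 - <<'E'
exec(open("f.py").read())
T=camera("top");S=camera("side")
a=crop(T,(260,195,380,275),8,"pics/k.png")
b=crop(S,(305,230,355,330),8,"pics/x.png")
cv2.imwrite("pics/k.png",np.hstack([cv2.resize(a,(576,384)),cv2.resize(b,(192,384))]))
E
```

```text
t 15.4333 tcp in holder -0.128 0.0013 0.0125 F along,y,z -3.03 0.33 -0.07 yaw 16.5 0.0134017456614855
```

View pics/k.png

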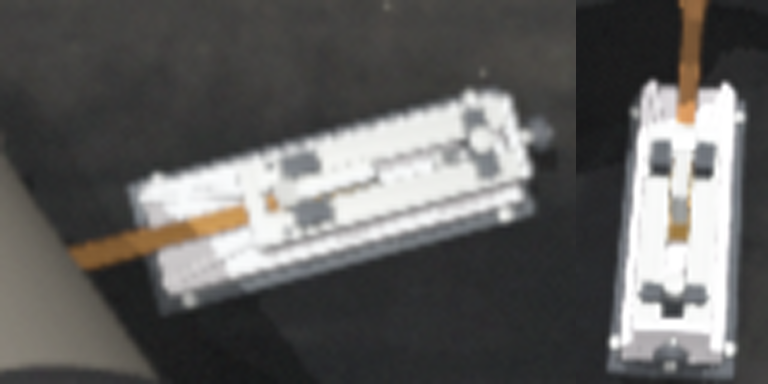

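The view shows the stick straight in the channel and the bar visible through the slot, now under the pawl at (678,238) in the side crop. The catch bump of about 4 N came at TCP ≈ -0.138. The catch face should therefore need TCP ≈ -0.09.

arm_command(
  plan="0 0 2 0;0 0 4 0;0 0 6 0;0 0 8 0;0 0 10 0;0 0 12 0;0 0 14 0;0 0 16 0;0 0 18 0;0 0 20 0",
)

```text
clock: 16.37
ee_pos: [0.4559, 0.2904, 0.0325]
tool_rot: [0.567, 0.423, 0.567, -0.423]
force: [-0.6, 2.4, 0.2]
finger_gap: 0.0135
```

```bash
python3 f.py
```

```text
t 16.3667 tcp in holder -0.108 0.0015 0.0125 F along,y,z -2.51 0.1 0.19 yaw 16.5 0.013475182582884594
```

arm_command(
  plan="0 0 1 0;0 0 2 0;0 0 3 0;0 0 4 0;0 0 5 0;0 0 6 0;0 0 7 0;0 0 8 0",
)

```text
clock: 17.03
ee_pos: [0.4581, 0.2835, 0.0326]
tool_rot: [0.566, 0.423, 0.567, -0.423]
force: [-2.0, 4.3, -0.5]
finger_gap: 0.0131
```

```bash
python3 f.py
```

```text
t 17.0333 tcp in holder -0.1007 0.0016 0.0126 F along,y,z -4.69 -0.71 -0.47 yaw 16.52 0.013148228734013102
```

arm_command(
  plan="0 0 1 0;0 0 2 0",
)

```text
clock: 17.2
ee_pos: [0.4586, 0.2821, 0.0327]
tool_rot: [0.566, 0.423, 0.567, -0.422]
force: [-1.1, 6.4, 0.5]
finger_gap: 0.0133
```

```bash
python3 f.py
```

```text
t 17.2 tcp in holder -0.0992 0.0017 0.0127 F along,y,z -6.47 0.66 0.55 yaw 16.54 0.01329471323041411
```

arm_command(
  plan="0 0 1 0;0 0 2 0",
)

```text
clock: 17.37
ee_pos: [0.4591, 0.2807, 0.0327]
tool_rot: [0.566, 0.423, 0.567, -0.422]
force: [-2.8, 7.4, 1.2]
finger_gap: 0.0138
```

```bash
python3 f.py
```

```text
t 17.3667 tcp in holder -0.0978 0.0018 0.0127 F along,y,z -7.9 -0.67 1.19 yaw 16.56 0.013754936802501672
```

arm_command(
  plan="0 0 1 0;0 0 1.5 0;0 0 1.5 0",
)

```text
clock: 17.62
ee_pos: [0.4594, 0.2796, 0.0328]
tool_rot: [0.566, 0.423, 0.567, -0.422]
force: [-1.8, 7.9, 0.0]
finger_gap: 0.0131
```

```bash
python3 f.py
```

```text
t 17.6167 tcp in holder -0.0967 0.0018 0.0128 F along,y,z -8.05 0.47 0.03 yaw 16.58 0.013083882352104755
```

arm_command(
  plan="0 0 1 0;0 0 1 0;0 0 1 0",
)

```text
clock: 17.87
ee_pos: [0.4597, 0.2789, 0.0328]
tool_rot: [0.566, 0.423, 0.567, -0.422]
force: [-3.8, 7.6, 0.5]
finger_gap: 0.0135
```

```bash
python3 f.py
```

```text
t 17.8667 tcp in holder -0.0959 0.0019 0.0128 F along,y,z -8.34 -1.52 0.5 yaw 16.58 0.01349441388648098
```

arm_command(
  plan="0 0 1 0;0 0 2 0;0 0 2 0",
)

```text
clock: 18.12
ee_pos: [0.4603, 0.2769, 0.0328]
tool_rot: [0.566, 0.423, 0.567, -0.422]
force: [-3.0, 7.5, -0.1]
finger_gap: 0.0135
```

```bash
python3 - <<'E'
exec(open("f.py").read())
T=camera("top");S=camera("side")
cv2.imwrite("pics/before_T.png",T["color"]);cv2.imwrite("pics/before_S.png",S["color"])
E
```

```text
t 18.1167 tcp in holder -0.0938 0.0019 0.0128 F along,y,z -8.01 -0.79 -0.13 yaw 16.59 0.013538361528417182
```

arm_command(
  plan="0 0 -2 0;0 0 -4 0;0 0 -6 0;0 0 -8 0;0 0 -8 0",
)

```text
clock: 18.63
ee_pos: [0.4583, 0.2816, 0.0323]
tool_rot: [0.567, 0.423, 0.566, -0.424]
force: [0.1, 0.0, -1.6]
finger_gap: 0.0132
```

```bash
python3 f.py
```

```text
t 18.6333 tcp in holder -0.0989 0.0013 0.0123 F along,y,z -0.01 0.11 -1.62 yaw 16.47 0.013233088870186935
```

arm_command(
  plan="0 0 -10 0;0 0 -20 0;0 0 -30 0;0 0 -45 0;0 0 -60 0;0 0 -75 0;0 0 -90 0;0 0 -105 0;0 0 -120 0;0 0 -120 0",
)

```text
clock: 19.47
ee_pos: [0.4224, 0.4023, 0.0326]
tool_rot: [0.567, 0.422, 0.568, -0.421]
force: [-0.1, 0.3, -1.0]
finger_gap: 0.0136
```

```bash
python3 - <<'E'
exec(open("f.py").read())
T=camera("top");S=camera("side")
B=cv2.imread("pics/before_S.png")
for im in(B,S["color"]):
    m=mask(im,(10,90,50),(38,255,255),(318,250,348,325));ys,xs=np.nonzero(m);P=(plane(S,np.c_[xs,ys],.035)-M)@D if len(xs) else [];print(len(xs),ys.min() if len(xs) else 0,ys.max() if len(xs) else 0, np.sort(P)[::3].round(3) if len(xs) else 0)
a=crop(T,(280,205,385,267),5,"pics/l.png")
b=[cv2.resize(x,(240,400),interpolation=cv2.INTER_CUBIC) for x in(B[240:330,305:359,::-1],S["color"][240:330,305:359,::-1])]
a=cv2.copyMakeBorder(a[:, :310],0,90,0,0,cv2.BORDER_CONSTANT)
cv2.imwrite("pics/l.png",np.hstack([a,*b]))
E
```

```text
t 19.4667 tcp in holder -0.2248 0.0 0.0126 F along,y,z -0.35 -0.06 -0.97 yaw 16.77 0.013558860242432068
115 250 300 [-0.039 -0.039 -0.036 -0.036 -0.034 -0.033 -0.031 -0.031 -0.028 -0.026
 -0.025 -0.023 -0.021 -0.018 -0.018 -0.015 -0.013 -0.011 -0.01   0.057
  0.059  0.059  0.061  0.061  0.063  0.066  0.066  0.068  0.068  0.07
  0.072  0.073  0.075  0.075  0.077  0.079  0.079  0.081  0.081]
65 288 300 [0.054 0.055 0.057 0.057 0.059 0.061 0.061 0.063 0.064 0.066 0.068 0.068
 0.07  0.07  0.072 0.074 0.075 0.077 0.077 0.079 0.081 0.081]
```

View pics/l.png

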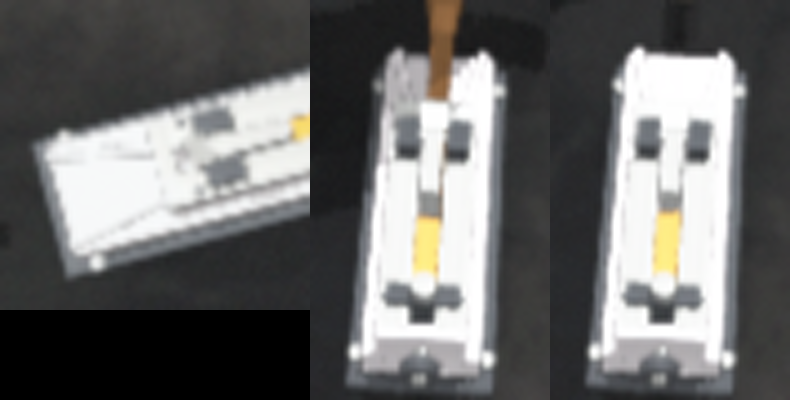

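The side crops before and after retracting both show the bar in the slot, directly beyond the pawl. Its rear edge eased back about 3 mm onto the pawl and stayed there when the stick left, so it is caught. Now I'll lay the stick down.

arm_command(
  plan="0 0 -12 0;0 0 -25 0;8 0 -25 0;14 0 -25 0;18 0 -25 0;20 0 -25 0;21 0 -25 0;21 0 -25 0",
)

```text
clock: 20.23
ee_pos: [0.4172, 0.4208, 0.0111]
tool_rot: [0.566, 0.423, 0.566, -0.424]
force: [-0.2, 0.7, -0.6]
finger_gap: 0.0133
```

```bash
python3 f.py
```

```text
t 20.2333 tcp in holder -0.244 0.0002 -0.0089 F along,y,z -0.76 -0.0 -0.61 yaw 16.46 0.013340873537202001
```

arm_command(
  plan="0.5 0 0 0;1 0 0 0;1.5 0 0 0;1.5 0 0 0;1.5 0 0 0",
)

```text
clock: 20.65
ee_pos: [0.4174, 0.4215, 0.0105]
tool_rot: [0.567, 0.423, 0.566, -0.423]
force: [-0.7, -1.4, 5.6]
finger_gap: 0.0135
```

arm_command(
  plan="0 0 0 0;0 0 0 0;0 0 0 0;0 0 0 0;0 0 0 0",
  jaw=40,
)

```text
clock: 21.07
ee_pos: [0.417, 0.4215, 0.0099]
tool_rot: [0.567, 0.423, 0.567, -0.423]
force: [-0.3, -0.2, 0.4]
finger_gap: 0.04
```

arm_command(
  plan="-10 0 0 0;-25 0 0 0;-50 0 0 0;-80 0 0 0;-110 0 0 0;-140 0 -20 0;-140 0 -50 0;-140 0 -80 0;-140 0 -80 0;-140 0 -80 0",
)

```text
clock: 21.9
ee_pos: [0.3928, 0.5003, 0.1506]
tool_rot: [0.567, 0.422, 0.568, -0.422]
force: [0.0, -1.1, -0.7]
finger_gap: 0.0402
```

```bash
python3 - <<'E'
exec(open("f.py").read())
T=camera("top");S=camera("side")
m=mask(S["color"],(10,90,50),(38,255,255),(318,262,348,325));ys,xs=np.nonzero(m);print(len(xs),ys.min(),ys.max())
a=cv2.resize(T["color"][130:370,150:470,::-1],(400,300));b=cv2.resize(S["color"][130:370,200:440,::-1],(300,300))
cv2.imwrite("pics/m.png",np.hstack([a,b]))
E
```

```text
t 21.9 tcp in holder -0.3271 -0.0014 0.1306 F along,y,z 1.06 -0.27 -0.7 yaw 16.72 0.04022000264677025
65 288 300
```

View pics/m.png

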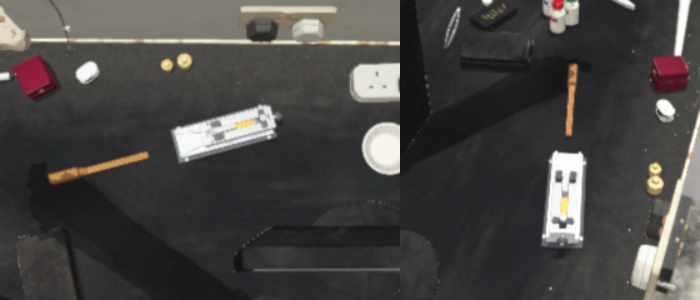

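The stick lies flat on the desk, its tip at (147,155) in the left crop and well clear of the holder. The bar is unchanged in the holder and the bystanders look untouched. I'm handing in.

```bash
python3 -c "
from workcell import *
print(hand_in())"
```

```text
the job is handed in; nothing more can be done
None
```

The bar is fed home in the holder and appears to be held by the catch. I handed in with the clock at about 22 s of the 72 allowed; no verdict was reported.

**What I did:** I laid the bar in the flared entry and let go. I then gripped the stick by its handle and fed the bar down the channel. The wrist readings, sampled between short moves, showed:
- the catch bump at about 4 N
- drag of about 2.5 to 3 N
- the spring rising to about 8 N

I backed the stick out, laid it flat on the desk and withdrew the arm.

**Last checks:**
- **Bar:** As the stick drew back, its force fell to zero where it had been 6.5 N going in. The bar eased back about 3 mm and then stayed at the same image rows (288 to 300) right behind the pawl.
- **Stick:** It lies flat, with its tip well over 30 mm from the holder's foot.
- **Bystanders:** The weights, loupe, ring box and dish look undisturbed in the last picture.

**What was uncertain:**
- I could not measure the force between the bar and the catch directly, so I inferred the clamping from the force drop and the pictures.
- The catch bump came about 4 mm deeper than the stated range by my estimate, which I put down to error in where I located the mouth or stick tip.
- The top and side cameras disagreed by about 1 mm across the channel.

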